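Index the dividing head to its stop and clamp it

TASK

Advance the brass tumbler in the green dividing head to its next division: wind the crank on top clockwise (seen from above), several full turns, until you feel the spindle come up snug against its stop - about 8 N firmer than the free-running drag - but never forced hard against it. Then let go of the crank and swing the red clamp lever clockwise, fully home, to lock the setting. Leave the tumblers and tools around the head where they are.

Things in the scene. Friction and masses are not known exactly. Their poses are not given: they have to be found in the camera images.
- head: the fixed green casting of the dividing head, bolted down: foot 300 mm long (x) by 150 mm wide (y), casting 126 mm tall; origin at its underside, on the casting's middle line; x points along the horizontal spindle towards the faceplate and the brass tumbler held in it, z up. Place and yaw differ each time. It carries the crank, spindle, stop and clamp.
- crank_axis (a point): fixed point on the vertical axis of the crank (the worm shaft), at the height of the upper face of the crank disc, 155 mm above the bench and 30 mm behind the casting's middle (head x = -30 mm). The steel crank disc is 112 mm wide. A fixed point, it does not turn.
- handle (a point): grip point of the crank handle: an upright black freely spinning sleeve, 16 mm thick, 48 mm long, on the crank disc at 45 mm from the crank axis; the point is 30 mm above the disc's upper face, 20 mm below the sleeve's top. To wind, pinch it and carry it clockwise (seen from above) round crank_axis on a circle of 45 mm radius, the gripper need not turn.
- crank: the steel crank disc on the worm shaft, 112 mm wide, 10 mm thick; origin on its axis at its underside; it starts at any angle. Free running takes a steady 4 N or so along the circle at the handle, felt a newton or two higher or lower round the turn. The stop is met after 2.3 to 4 turns from the start. Friction keeps the worm wound up against the stop once let go.
- red_mark (a point): red division mark on the rim of the faceplate (110 mm wide, twelve marks, axis horizontal 72 mm above the bench). The worm is 40 to 1: one turn of the crank turns the spindle by 9 degrees. It does not tell where the stop is.
- stop (a joint): how far the worm is wound up against the stop hidden in the casting, in rad of the spindle: 0 until the stop is met. The stop is set by hand: where it is met is unknown and not to be seen. There the force at the handle steps from the drag to 8 N, then rises 0.45 N per 0.001 rad (2 mm of handle travel). Snug is 0.0015 to 0.016 (5 to 11 N above the drag; aim at 7 to 8); more is forced.
- clamp_knob (a point): the upright red round knob at the end of the clamp lever, 20 mm thick, 46 mm tall; this point lies on the knob's axis 15 mm below its top and about 150 mm above the bench, 65 mm from clamp_pivot. It can be pinched from above and carried round, or pushed.
- clamp_pivot (a point): fixed point on the vertical axis of the clamp lever, on top of the clamp's round post, 131 mm above the bench (head x = 0, y = -135 mm). The top of the lever's arm, under the knob, is 2 mm lower; the knob's top is 34 mm higher.
- clamp (a joint): clamp lever angle, rad: 0 = free, the lever points along head -y; grows as it swings clockwise seen from above, towards head -x; 1.4 = fully home against its end stop (over 1.3 counts as home). It stays where it is left; swinging takes about 2 N at the knob.
- tumbler_a: loose brass tumbler, upright, 72 mm wide at the mouth, 88 mm tall, standing beside the head; origin at the centre of its foot
- tumbler_b: a second loose brass tumbler like the first
- wrench: steel wrench lying flat, 200 mm long along its x
- screwdriver: screwdriver lying flat, 190 mm long along its x
- hammer: hammer lying flat, 260 mm long along its x
- oil_can: red can, 66 mm wide, 110 mm tall, standing; origin at its foot
- collar: steel ring lying flat, 68 mm wide, 22 mm tall; origin at its underside

How it is judged:
By the outcome, as a careful person would: the job done as asked, in the order asked, and still so for the second after the job is handed in, with the robot touching nothing.
It also fails if it takes over 72 s, if anything falls off the work surface, if the arm or the gripper's body presses on something with over 40 N, if the wrist force passes 120 N, or if a joint passes its speed limit or range.

ROBOT

A 6-joint arm with a two-finger parallel gripper is mounted at the origin on the work surface. World frame = base frame: x ahead of the robot, y to its left, z up, the work surface at z = 0. Lengths are in m, angles in rad, forces in N, time in s.
With the tool pointing down it reaches from about 0.3 to 0.775 m from the base axis. Payload 14.6 kg.
Tool frame: the origin (TCP) lies at the very end of the fingers, on their centre line; the grasp point (between the pads) lies 19 mm behind it; z points along the fingers, y is the line along which they close (so a half turn about z gives the same grasp; the last joint's range is limited). The gripper opens to 85 mm and grips with 20 to 120 N. Pads are 22 mm wide; open, the fingers measure 114 mm over their backs; the gripper's body (76 mm by 85 mm) begins 54 mm behind the grasp point. The pads swing forward as they close: fully open they stand 13 mm farther back than shut.
Start: joints at [-1.293, 0.3, 1.521, -0, 1.321, -0.067], TCP at [0.186, -0.518, 0.231] pointing down, gripper open.
Joint ranges: [-3.03, 3.03], [-0.79, 2.21], [0.23, 2.52], [-1.04, 4.18], [0, 3.07], [-2.55, 2.55]. Speed limits (rad/s): [2.22, 2.22, 2.57, 3.14, 3.14, 3.14].

INTERFACE

Orientations are given as a rotation vector (axis times angle).
In Python, from workcell import manip gives the robot as it stands.
- The arm moves only by the tool jog_arm, never from a script. Its argument "plan" is a list of rows, each a list of 7 numbers: the opening, from -1 (shut) to 1 (fully open), then the shift along the tool's x, y, z in m, then the turn, a rotation vector about the tool's x, y, z in degrees. In form: [[grip, x, y, z, rx, ry, rz], ...]. A call has exactly 10 rows; each row shifts and turns the commanded pose from where the row before left it, along the tool's axes as they then stand; what a row does not reach is not made up. A row lasts 1/10 s, in which the tool goes at most 50 mm and 8.59 degrees, less where a joint would pass 70% of its speed; a pose out of reach is approached as far as the arm can. A call with a gripper value outside its range is refused whole. The fingers move at their own pace and stop on an object; the grip force is fixed at half the most. Time passes only in rows, so rows that do not move let the fingers close, or fill a call up. It gives the time, the measured TCP pose, the force, the opening and the grip force at its end, in the units of the state.
- manip.sense(): the state, without advancing time (a new reading comes with each control period).
- manip.read_camera(name): name is "side" or "top" or "wrist"; returns the picture (480x640x3 uint8, red, green, blue); there is no depth.
- manip.calibration(name): a dict with "intrinsics" (3x3 intrinsics, pixels), "rvec" (rotation vector, rad) and "tvec" (3), from world to camera coordinates, as OpenCV has them; the wrist camera has in their place "T_tool_cam" (4x4, takes a point from camera to tool coordinates, whose origin is the TCP and whose axes are the flange's). Camera axes: x right, y down, z forward; pixel columns grow to the right and rows downward; lengths in m; the calibration is good to about 2 mm. A picture is of the moment at which its call begins: read the wrist's pose just before it. calibration takes no time and is no camera call.
- manip.hand_in(): hands the job in; it is judged then, once.
The state is a dict: "time_s": time; "joint_positions": joint angles; "qvel": joint speeds; "effort": joint torques, N m; "position": TCP position; "ee_rot": TCP orientation; "contact_force": force on the tool from outside, world axes, zero at the start; "torque": the same for the moment, N m; "grip_width": opening from 0.0 (shut) to 1.0 (fully open); "finger_force": force on a finger pad.
Only numpy, scipy, OpenCV 4.12 (cv2) and the standard library are available. Lean on these libraries where they do the work, as an engineer would, in place of code of your own. Each camera call takes 0.05 s, during which the arm holds its last target. There are 200 camera calls.

## Working session

There is one attempt and no reset: what is moved stays moved. The work goes in short steps, Python scripts to look and compute and a tool call to move; the robot and the scene stay as the last step left them, time stands still between calls to the robot, and variables do not carry over. Pictures are saved under pics/ and viewed, at most 10 in all, crops included, and the job is handed in when it is done.

Besides the shell and the picture viewer there is one more tool, called after "Call:" as name(argument=value, ...) on one line, values as JSON. jog_arm: Moves the arm, as the interface text tells. Its arguments: {"type":"object","properties":{"plan":{"type":"array"}},"required":["plan"]}

```bash
mkdir -p pics; ls; cat > h.py <<'E'
import numpy as np, cv2
from workcell import manip
def cal(n):
    c=manip.calibration(n); return np.array(c["intrinsics"]),cv2.Rodrigues(np.array(c["rvec"],float))[0],np.array(c["tvec"],float).ravel()
def plane(n,px,z):
    K,R,t=cal(n); C=-R.T@t; d=R.T@np.linalg.solve(K,[px[0],px[1],1.]); return C+d*(z-C[2])/d[2]
def proj(n,P):
    K,R,t=cal(n); p=K@(R@np.array(P,float)+t); return p[:2]/p[2]
E
python3 - <<'E'
from h import *
for n in("top","side"):
    cv2.imwrite(f"pics/{n}0.png",manip.read_camera(n)[...,::-1]); K,R,t=cal(n); print(n,K[0,0],-R.T@t)
s=manip.sense(); print(s)
E
```

```text
pics
top 464.96665098900644 [0.41020837 0.00947076 1.12394635]
side 586.2008411330096 [0.11123781 0.95918939 1.35427039]
{'time_s': 0.1, 'joint_positions': array([-1.29259828e+00,  3.00456149e-01,  1.52151404e+00,  1.01408741e-05,
        1.32068734e+00, -6.66068325e-02]), 'qvel': array([ 0.00058012, -0.00137917, -0.0015446 , -0.00134185, -0.00149446,
       -0.00107899]), 'effort': array([ 2.88239025e-03, -5.44375312e+01, -3.62370121e+01,  4.35893540e-06,
        3.01768312e-03, -1.22754525e-05]), 'position': array([ 0.18584708, -0.51743292,  0.23075787]), 'ee_rot': array([-3.09397645e+00, -5.38753439e-01,  1.61235302e-04]), 'contact_force': array([-0.14824632,  0.38382255,  0.33421206]), 'torque': array([-0.00626645,  0.02183688,  0.00472949]), 'finger_force': 0.0, 'grip_width': 0.9971083019165082}
```

View pics/top0.png

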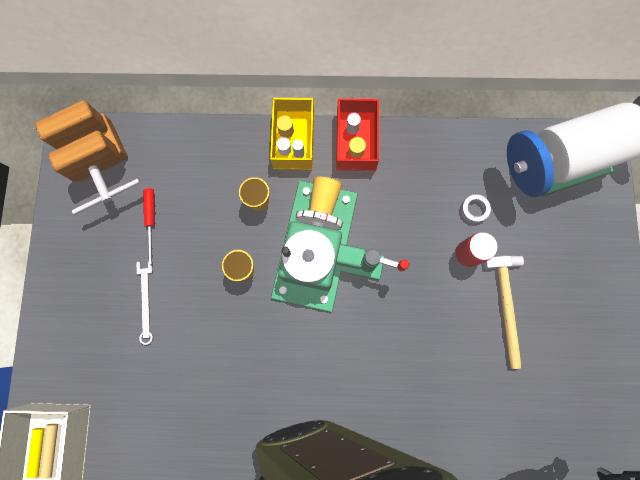

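View pics/side0.png

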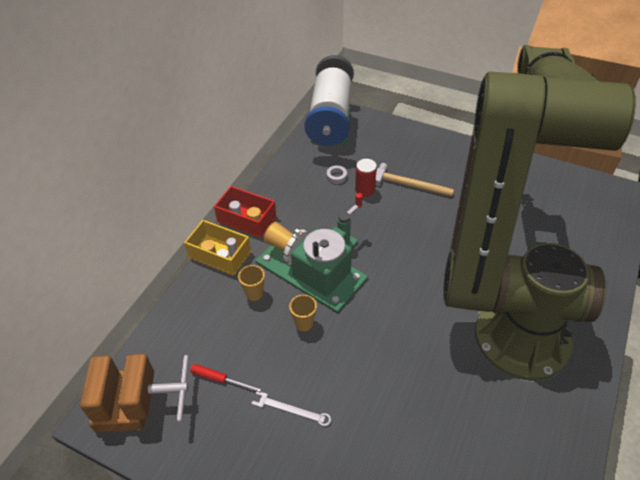

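The top view shows the crank disc at about (309,256), the black handle at (286,252), the clamp post at (373,257) and the red knob at (404,265). The side view shows the disc at (323,245), the handle at (316,249) and the knob at (359,199).

```bash
cat > m.py <<'E'
from h import *
def blob(mask,near,r=40):
    n,l,s,c=cv2.connectedComponentsWithStats(mask.astype(np.uint8))
    k=[i for i in range(1,n) if np.hypot(*(c[i]-near))<r and s[i,4]>8]
    k=max(k,key=lambda i:s[i,4]); return c[k],s[k],(l==k)
t=cv2.imread("pics/top0.png"); hsv=cv2.cvtColor(t,cv2.COLOR_BGR2HSV); H,S,V=[hsv[...,i].astype(int) for i in range(3)]
c,s,m=blob((S<40)&(V>190),(309,256))
cnt=max(cv2.findContours(m.astype(np.uint8),0,1)[0],key=len); hull=cv2.convexHull(cnt)
(e,r)=cv2.minEnclosingCircle(hull); print("disc",c,s,e,r,cv2.fitEllipse(hull))
ax=plane("top",e,.155); print("axis",ax, "diam",2*r*(1.124-.155)/465)
b,s,_=blob((V<60)&(np.hypot(*(np.mgrid[:480,:640][::-1]-np.array(e)[:,None,None]))<34),(286,252),12); print("handle",b,s,plane("top",b,.19))
g=(H>60)&(H<90)&(S>90); g[:, :200]=0
k,s,_=blob((H<8)&(S>180)&(V>120),(404,265),12); print("knob",k,s,kn:=plane("top",k,.155))
p,s,_=blob((V<130)&(S<60)&(V>60)&(np.hypot(*(np.mgrid[:480,:640][::-1]-np.array([373,257])[:,None,None]))<12),(373,257),8); print("post",p,s,pv:=plane("top",p,.131), np.linalg.norm((kn-pv)[:2]))
gm=g.astype(np.uint8); cs=[q for q in cv2.findContours(gm,0,1)[0] if cv2.contourArea(q)>100]
for q in cs: print(cv2.contourArea(q),cv2.minAreaRect(q))
# side view
t=cv2.imread("pics/side0.png"); hsv=cv2.cvtColor(t,cv2.COLOR_BGR2HSV); H,S,V=[hsv[...,i].astype(int) for i in range(3)]
k2,s,_=blob((H<8)&(S>180)&(V>120),(359,199),12);print("knob side",k2,s,proj("side",kn))
c2,s,m=blob((S<40)&(V>170),(323,245),15); cnt=max(cv2.findContours(m.astype(np.uint8),0,1)[0],key=len);el=cv2.fitEllipse(cv2.convexHull(cnt)); print("disc side",el,plane("side",el[0],.155))
b2,s,_=blob((V<60)&(np.hypot(*(np.mgrid[:480,:640][::-1]-np.array([316,249])[:,None,None]))<12),(316,249),12); print("handle side",b2,s,plane("side",b2,.180))
def tri(a,b):
    P=[np.c_[K@R,K@t] for K,R,t in (cal("top"),cal("side"))]
    X=cv2.triangulatePoints(P[0],P[1],np.array(a,float),np.array(b,float)).ravel(); return X[:3]/X[3]
print("tri knob",tri(k,k2),"disc",tri(e,el[0]),"handle",tri(b,b2))
E
python3 m.py
python3 -c "
import cv2
a=cv2.imread('pics/top0.png')[170:320,230:430];b=cv2.imread('pics/side0.png')[180:320,250:400]
cv2.imwrite('pics/c1.png',cv2.hconcat([cv2.resize(a,(500,375),interpolation=2),cv2.resize(b[:, :112],(300,375),interpolation=2)]))"
```

```text
disc [309.10842754 255.60585817] [ 284  230   51   52 1946] (308.191162109375, 255.55735778808594) 26.221107482910156 ((308.248291015625, 255.4792022705078), (51.6408576965332, 52.00716781616211), 4.3661675453186035)
axis [0.55576056 0.0474609  0.155     ] diam 0.1092828092513546Traceback (most recent call last):
  File "m.py", line 11, in <module>
    b,s,_=blob((V<60)&(np.hypot(*(np.mgrid[:480,:640][::-1]-np.array(e)[:,None,None]))<34),(286,252),12); print("handle",b,s,plane("top",b,.19))
          ~~~~^^^^^^^^^^^^^^^^^^^^^^^^^^^^^^^^^^^^^^^^^^^^^^^^^^^^^^^^^^^^^^^^^^^^^^^^^^^^^^^^^^^^^^^^^^
  File "m.py", line 5, in blob
    k=max(k,key=lambda i:s[i,4]); return c[k],s[k],(l==k)
ValueError: max() iterable argument is empty
```

View pics/c1.png

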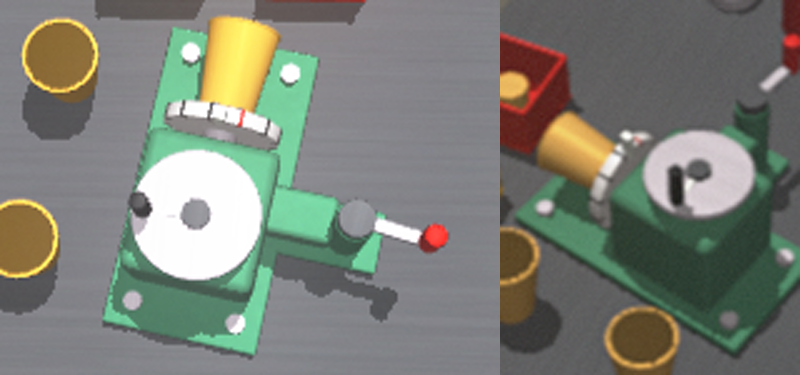

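The crop shows the handle top at about (286,251) in the top picture, at the left edge of the disc. The post is at (372,258) and the knob at (403,265).

```bash
sed -i 's/V<60)&(np/V<110)\&(S<80)\&(np/g; s/<34),(286,252)/<34),(286,251)/' m.py; python3 m.py; python3 -c "
import cv2
print(cv2.imread('pics/top0.png')[246:258,280:294].max(2))"
```

```text
disc [309.10842754 255.60585817] [ 284  230   51   52 1946] (308.191162109375, 255.55735778808594) 26.221107482910156 ((308.248291015625, 255.4792022705078), (51.6408576965332, 52.00716781616211), 4.3661675453186035)
axis [0.55576056 0.0474609  0.155     ] diam 0.1092828092513546
handle [285.296875 251.671875] [281 247  10  10  64] [0.55753937 0.09292458 0.19      ]
knob [404.01612903 263.85483871] [400 260   9   9  62] [ 0.54233138 -0.15356311  0.155     ]
post [368.2 261.6] [365 255   9  11  20] [ 0.54889017 -0.08094568  0.131     ] 0.07291301630642796
868.0 ((304.92352294921875, 287.0941162109375), (61.933650970458984, 36.22739028930664), 12.52880859375)
157.5 ((366.923095703125, 268.3846130371094), (27.848491668701172, 15.689291000366211), 11.309932708740234)
1878.0 ((330.5533142089844, 223.4353790283203), (81.92381286621094, 71.35541534423828), 12.994616508483887)
knob side [359.30769231 195.03846154] [357 193   6   5  26] [358.26337039 196.57835797]
disc side ((323.7403259277344, 244.21449279785156), (30.917356491088867, 40.598331451416016), 88.9505844116211) [0.55517977 0.0498
[... 251 characters left out ...]
2 140 135 163 180 231 253 254 254 254 254 254 254]
 [140 140 112  78  86  98  95 129 253 254 255 254 254 254]
 [139 134  80  85  93 104 116 107 188 254 254 254 254 254]
 [140 120  83  89  97 106 112 115  82 184 254 254 254 254]
 [143 102  83  92 101 107 109 111  87 173 254 254 254 254]
 [142 100  83  93 100 105 107 102  73  67 187 254 254 254]
 [142 119  78  89 100 103 101  82  68  66 176 254 254 254]
 [139 106 120  71  80  76  76  67  65  67  87 254 255 255]
 [139 133 184  88  67  66  68  66  67  67 126 254 255 255]
 [136 152 140 155  78  65  66  67  68  75 245 254 254 253]
 [118 152 143 188 132  95  83  83  93 165 254 254 254 254]
 [135 120 143 189 192 192 157 157 192 254 254 254 254 254]]
```

Call:
jog_arm(plan=[[0.3,0,0,0,0,0,-7.0],[0.3,0,0,0,0,0,-7.0],[0.3,0,0,0,0,0,-7.0],[0.3,0,0,0,0,0,-7.0],[0.3,0,0,0,0,0,-7.0],[0.3,0,0,0,0,0,-7.0],[0.3,0,0,0,0,0,-7.0],[0.3,0,0,0,0,0,-7.0],[0.3,0,0,0,0,0,-7.0],[0.3,0,0,0,0,0,-7.2]])

```text
time_s: 1.1
position: [0.1859, -0.5175, 0.2309]
ee_rot: [-2.216, -2.226, -0.001]
contact_force: [0.4, -1.2, -0.2]
grip_width: 0.651
finger_force: 0.0
```

Call:
jog_arm(plan=[[0.3,0.031,0.019,0,0,0,0],[0.3,0.031,0.019,0,0,0,0],[0.3,0.031,0.019,0,0,0,0],[0.3,0.031,0.019,0,0,0,0],[0.3,0.031,0.019,0,0,0,0],[0.3,0.031,0.019,0,0,0,0],[0.3,0.031,0.019,0,0,0,0],[0.3,0.031,0.019,0,0,0,0],[0.3,0.031,0.019,0,0,0,0],[0.3,0.031,0.019,0,0,0,0]])

```text
time_s: 2.1
position: [0.3766, -0.2063, 0.2312]
ee_rot: [-2.222, -2.22, 0.0]
contact_force: [0.6, -0.6, 0.2]
grip_width: 0.654
finger_force: 0.0
```

Call:
jog_arm(plan=[[0.3,0.031,0.019,0,0,0,0],[0.3,0.031,0.019,0,0,0,0],[0.3,0.031,0.019,0,0,0,0],[0.3,0.031,0.019,0,0,0,0],[0.3,0.031,0.019,0,0,0,0],[0.3,0.031,0.019,0,0,0,0],[0.3,0.031,0.019,0,0,0,0],[0.3,0.031,0.019,0,0,0,0],[0.3,0.031,0.019,0,0,0,0],[0.3,0.02,0.012,0,0,0,0]])

```text
time_s: 3.1
position: [0.56, 0.0931, 0.2307]
ee_rot: [-2.221, -2.221, 0.001]
contact_force: [0.5, -0.2, 0.5]
grip_width: 0.646
finger_force: 0.0
```

```bash
python3 - <<'E'
from h import *
s=manip.sense(); im=manip.read_camera("wrist"); cv2.imwrite("pics/w1.png",im[...,::-1])
c=manip.calibration("wrist"); T=np.array(c["T_tool_cam"]);K=np.array(c["intrinsics"])
R=cv2.Rodrigues(s["ee_rot"])[0]; W=np.eye(4);W[:3,:3]=R;W[:3,3]=s["position"]
print(s["position"],s["ee_rot"],s["joint_positions"],s["qvel"]);print((W@T).round(3),K)
def pj(P):
    q=np.linalg.inv(W@T)@np.r_[P,1]; p=K@q[:3]; return p[:2]/p[2]
print("handle top",pj([.5585,.092,.205]),"axis",pj([.5557,.048,.155]),"tcp",pj(s["position"]))
E
```

```text
[0.559989   0.0931177  0.23073209] [-2.22062723e+00 -2.22144680e+00  7.61715539e-04] [1.00200652e-01 3.40182552e-01 1.46934104e+00 1.39642466e-04
 1.33280651e+00 9.97986743e-02] [ 0.31670965  0.3189555  -0.41850183 -0.00472884  0.10221574  0.31513741]
[[ 1.     0.001 -0.     0.562]
 [ 0.001 -0.965 -0.263  0.159]
 [-0.     0.263 -0.965  0.374]
 [ 0.     0.     0.     1.   ]] [[364.8050225    0.         320.50743014]
 [  0.         364.8050225  244.29919599]
 [  0.           0.           1.        ]]
handle top [313.42248548 285.78589579] axis [310.89238082 319.93722603] tcp [315.75352807 305.84469896]
```

View pics/w1.png

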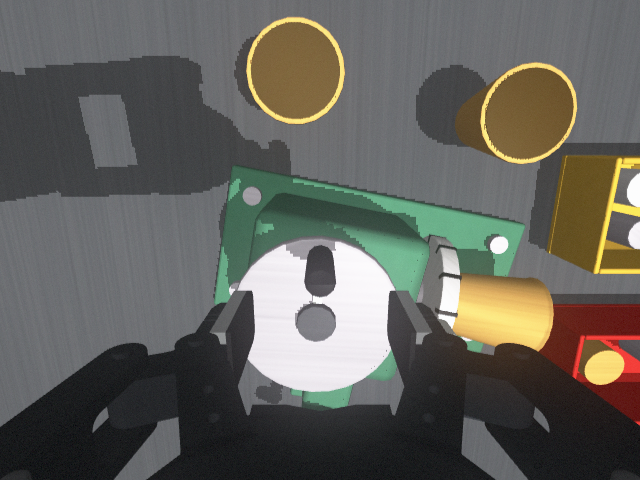

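The wrist view shows the handle's top at about (320,283), the boss at (316,322), and the finger pads' middle at column 320, so the handle lies between the pads with about 1 mm to go.

Call:
jog_arm(plan=[[0.3,0.001,0.001,0.008,0,0,0],[0.3,0.001,0,0.008,0,0,0],[0.3,0,0,0.008,0,0,0],[0.3,0,0,0.008,0,0,0],[0.3,0,0,0.008,0,0,0],[0.3,0,0,0.008,0,0,0],[0.3,0,0,0.007,0,0,0],[0.3,0,0,0.006,0,0,0],[0.3,0,0,0,0,0,0],[0.3,0,0,0,0,0,0]])

```text
time_s: 4.15
position: [0.5604, 0.0931, 0.1704]
ee_rot: [2.222, 2.221, 0.0]
contact_force: [-0.4, -0.8, 0.3]
grip_width: 0.646
finger_force: 0.0
```

Call:
jog_arm(plan=[[-1,0,0,0,0,0,0],[-1,0,0,0,0,0,0],[-1,0,0,0,0,0,0],[-1,0,0,0,0,0,0],[-1,0,0,0,0,0,0],[-1,0,0,0,0,0,0],[-1,0,0,0,0,0,0],[-1,0,0,0,0,0,0],[-1,0,0,0,0,0,0],[-1,0,0,0,0,0,0]])

```text
time_s: 5.15
position: [0.5604, 0.0932, 0.1705]
ee_rot: [2.222, 2.221, 0.0]
contact_force: [-2.5, 1.5, 6.3]
grip_width: 0.171
finger_force: 58.4
```

```bash
python3 - <<'E'
import numpy as np
for st in (9,15):
  t=np.radians(85.7-st*np.arange(0,360//st+1)); P=45*np.c_[np.sin(t),np.cos(t)]
  print(st); print((np.diff(P.round(1),axis=0)/1000).round(4).tolist()[:10 if st==9 else 24])
E
```

```text
9
[[-0.0011, 0.007], [-0.0022, 0.0067], [-0.0031, 0.0063], [-0.0042, 0.0057], [-0.005, 0.005], [-0.0057, 0.0042], [-0.0062, 0.0032], [-0.0067, 0.0022], [-0.007, 0.0011], [-0.0071, 0.0001]]
15
[[-0.0024, 0.0115], [-0.0053, 0.0105], [-0.0079, 0.0087], [-0.0098, 0.0064], [-0.0111, 0.0037], [-0.0118, 0.0007], [-0.0115, -0.0024], [-0.0105, -0.0053], [-0.0087, -0.0079], [-0.0064, -0.0098], [-0.0037, -0.0111], [-0.0007, -0.0118], [0.0024, -0.0115], [0.0053, -0.0105], [0.0079, -0.0087], [0.0098, -0.0064], [0.0111, -0.0037], [0.0118, -0.0007], [0.0115, 0.0024], [0.0105, 0.0053], [0.0087, 0.0079], [0.0064, 0.0098], [0.0037, 0.0111], [0.0007, 0.0118]]
```

Call:
jog_arm(plan=[[-1,-0.0011,0.007,0,0,0,0],[-1,-0.0022,0.0067,0,0,0,0],[-1,-0.0031,0.0063,0,0,0,0],[-1,-0.0042,0.0057,0,0,0,0],[-1,-0.005,0.005,0,0,0,0],[-1,-0.0057,0.0042,0,0,0,0],[-1,-0.0062,0.0032,0,0,0,0],[-1,-0.0067,0.0022,0,0,0,0],[-1,-0.007,0.0011,0,0,0,0],[-1,-0.0071,0.0001,0,0,0,0]])

```text
time_s: 6.15
position: [0.6021, 0.0449, 0.1704]
ee_rot: [-2.222, -2.221, -0.001]
contact_force: [-3.9, 4.2, 5.5]
grip_width: 0.169
finger_force: 58.7
```

Call:
jog_arm(plan=[[-1,-0.007,-0.0011,0,0,0,0],[-1,-0.0067,-0.0022,0,0,0,0],[-1,-0.0063,-0.0031,0,0,0,0],[-1,-0.0057,-0.0042,0,0,0,0],[-1,-0.005,-0.005,0,0,0,0],[-1,-0.0042,-0.0057,0,0,0,0],[-1,-0.0032,-0.0062,0,0,0,0],[-1,-0.0022,-0.0067,0,0,0,0],[-1,-0.0011,-0.007,0,0,0,0],[-1,-0.0001,-0.0071,0,0,0,0]])

```text
time_s: 7.15
position: [0.5532, 0.003, 0.1705]
ee_rot: [2.222, 2.22, 0.001]
contact_force: [4.1, 2.7, 5.4]
grip_width: 0.166
finger_force: 58.6
```

Call:
jog_arm(plan=[[-1,0.0011,-0.007,0,0,0,0],[-1,0.0022,-0.0067,0,0,0,0],[-1,0.0031,-0.0063,0,0,0,0],[-1,0.0042,-0.0057,0,0,0,0],[-1,0.005,-0.005,0,0,0,0],[-1,0.0057,-0.0042,0,0,0,0],[-1,0.0062,-0.0032,0,0,0,0],[-1,0.0067,-0.0022,0,0,0,0],[-1,0.007,-0.0011,0,0,0,0],[-1,0.0071,-0.0001,0,0,0,0]])

```text
time_s: 8.15
position: [0.5117, 0.0513, 0.1705]
ee_rot: [2.222, 2.22, -0.001]
contact_force: [4.3, -3.3, 5.2]
grip_width: 0.166
finger_force: 58.8
```

Call:
jog_arm(plan=[[-1,0.007,0.0011,0,0,0,0],[-1,0.0067,0.0022,0,0,0,0],[-1,0.0063,0.0031,0,0,0,0],[-1,0.0057,0.0042,0,0,0,0],[-1,0.005,0.005,0,0,0,0],[-1,0.0042,0.0057,0,0,0,0],[-1,0.0032,0.0062,0,0,0,0],[-1,0.0022,0.0067,0,0,0,0],[-1,0.0011,0.007,0,0,0,0],[-1,0.0001,0.0071,0,0,0,0]])

```text
time_s: 9.15
position: [0.5596, 0.0932, 0.1703]
ee_rot: [-2.221, -2.22, 0.003]
contact_force: [-3.7, 0.9, 9.1]
grip_width: 0.169
finger_force: 59.2
```

Call:
jog_arm(plan=[[-1,-0.0024,0.0115,0,0,0,0],[-1,-0.0053,0.0105,0,0,0,0],[-1,-0.0079,0.0087,0,0,0,0],[-1,-0.0098,0.0064,0,0,0,0],[-1,-0.0111,0.0037,0,0,0,0],[-1,-0.0118,0.0007,0,0,0,0],[-1,-0.0115,-0.0024,0,0,0,0],[-1,-0.0105,-0.0053,0,0,0,0],[-1,-0.0087,-0.0079,0,0,0,0],[-1,-0.0064,-0.0098,0,0,0,0]])

```text
time_s: 10.15
position: [0.5761, 0.0071, 0.1705]
ee_rot: [2.222, 2.22, 0.001]
contact_force: [4.2, 3.3, 5.1]
grip_width: 0.165
finger_force: 59.0
```

Call:
jog_arm(plan=[[-1,-0.0037,-0.0111,0,0,0,0],[-1,-0.0007,-0.0118,0,0,0,0],[-1,0.0024,-0.0115,0,0,0,0],[-1,0.0053,-0.0105,0,0,0,0],[-1,0.0079,-0.0087,0,0,0,0],[-1,0.0098,-0.0064,0,0,0,0],[-1,0.0111,-0.0037,0,0,0,0],[-1,0.0118,-0.0007,0,0,0,0],[-1,0.0115,0.0024,0,0,0,0],[-1,0.0105,0.0053,0,0,0,0]])

```text
time_s: 11.15
position: [0.5192, 0.0736, 0.1704]
ee_rot: [2.222, 2.22, -0.002]
contact_force: [2.0, -7.0, 6.2]
grip_width: 0.166
finger_force: 59.4
```

Call:
jog_arm(plan=[[-1,0.0087,0.0079,0,0,0,0],[-1,0.0064,0.0098,0,0,0,0],[-1,0.0037,0.0111,0,0,0,0],[-1,0.0007,0.0118,0,0,0,0],[-1,-0.0024,0.0115,0,0,0,0],[-1,-0.0053,0.0105,0,0,0,0],[-1,-0.0079,0.0087,0,0,0,0],[-1,-0.0098,0.0064,0,0,0,0],[-1,-0.0111,0.0037,0,0,0,0],[-1,-0.0118,0.0007,0,0,0,0]])

```text
time_s: 12.15
position: [0.602, 0.0451, 0.1705]
ee_rot: [-2.222, -2.221, -0.001]
contact_force: [0.5, 3.4, 6.2]
grip_width: 0.171
finger_force: 59.3
```

```bash
cat > f.py <<'E'
from h import *
s=manip.sense(); p=s["position"][:2]-[.557,.048]; a=np.arctan2(p[1],p[0]); tg=np.array([np.sin(a),-np.cos(a)])
F=s["contact_force"][:2]; print("ang",np.degrees(a).round(1),"r",np.hypot(*p).round(4),"tan",(-F@tg).round(2),"rad",(F@[np.cos(a),np.sin(a)]).round(2))
E
python3 f.py
python3 - <<'E'
import numpy as np
# rows of 25 deg (10 x 2.5), 15 calls from -4.3
t=np.radians(-4.3-2.5*np.arange(0,145)); P=45*np.c_[np.sin(t),np.cos(t)]
D=(np.diff(P.round(1),axis=0)/1000).round(4)
t=np.radians(-4.3-24*np.arange(16)); 
for k in range(15):
  tt=t[k]-np.radians(2.4)*np.arange(11); Q=45*np.c_[np.sin(tt),np.cos(tt)]
  d=(np.diff(Q,axis=0)[[0,4,9]]).round(2); m=(Q[-1]-Q[0]).round(1); print(k,np.degrees(t[k]).round(1),m,d.tolist())
E
```

```text
ang -3.7 r 0.0451 tan 3.39 rad 0.31
0 -4.3 [-18.   -5.3] [[-1.88, -0.18], [-1.82, -0.49], [-1.68, -0.86]]
1 -28.3 [-14.3 -12.1] [[-1.64, -0.93], [-1.46, -1.19], [-1.18, -1.47]]
2 -52.3 [ -8.1 -16.9] [[-1.12, -1.52], [-0.85, -1.68], [-0.48, -1.82]]
3 -76.3 [ -0.6 -18.7] [[-0.41, -1.84], [-0.1, -1.88], [0.3, -1.86]]
4 -100.3 [  7.1 -17.3] [[0.38, -1.85], [0.68, -1.76], [1.03, -1.58]]
5 -124.3 [ 13.5 -12.9] [[1.09, -1.53], [1.34, -1.33], [1.58, -1.02]]
6 -148.3 [17.6 -6.3] [[1.62, -0.96], [1.76, -0.67], [1.86, -0.29]]
7 -172.3 [18.7  1.4] [[1.87, -0.21], [1.88, 0.1], [1.82, 0.49]]
8 -196.3 [16.5  8.9] [[1.8, 0.57], [1.68, 0.86], [1.46, 1.19]]
9 -220.3 [11.4 14.8] [[1.41, 1.25], [1.18, 1.47], [0.85, 1.68]]
10 -244.3 [ 4.4 18.2] [[0.78, 1.72], [0.48, 1.82], [0.1, 1.88]]
11 -268.3 [-3.3 18.4] [[0.02, 1.88], [-0.3, 1.86], [-0.68, 1.76]]
12 -292.3 [-10.5  15.5] [[-0.75, 1.73], [-1.03, 1.58], [-1.34, 1.33]]
13 -316.3 [-15.9   9.8] [[-1.39, 1.27], [-1.58, 1.02], [-1.76, 0.67]]
14 -340.3 [-18.5   2.5] [[-1.79, 0.6], [-1.86, 0.29], [-1.88, -0.1]]
```

```bash
python3 - <<'E'
import numpy as np
t=np.radians(-4.3-12*np.arange(31)); P=45*np.c_[np.sin(t),np.cos(t)]; c=np.zeros(2);c[:]=P[0]
for k in range(30):
  d=((P[k+1]-c)/5).round(1); c+=5*d; print(k//2,d.tolist(),end="  " if k%2==0 else "\n")
E
```

```text
0 [-1.9, -0.3]  0 [-1.7, -0.8]
1 [-1.5, -1.0]  1 [-1.3, -1.4]
2 [-1.0, -1.6]  2 [-0.7, -1.7]
3 [-0.2, -1.9]  3 [0.1, -1.9]
4 [0.5, -1.8]  4 [0.9, -1.6]
5 [1.3, -1.5]  5 [1.4, -1.1]
6 [1.7, -0.8]  6 [1.9, -0.5]
7 [1.8, -0.0]  7 [1.9, 0.3]
8 [1.7, 0.7]  8 [1.6, 1.1]
9 [1.3, 1.3]  9 [1.0, 1.6]
10 [0.6, 1.8]  10 [0.3, 1.9]
11 [-0.2, 1.8]  11 [-0.5, 1.8]
12 [-0.9, 1.7]  12 [-1.2, 1.4]
13 [-1.5, 1.2]  13 [-1.7, 0.8]
14 [-1.8, 0.4]  14 [-1.9, 0.1]
```

Call:
jog_arm(plan=[[-1,-0.0019,-0.0003,0,0,0,0],[-1,-0.0019,-0.0003,0,0,0,0],[-1,-0.0019,-0.0003,0,0,0,0],[-1,-0.0019,-0.0003,0,0,0,0],[-1,-0.0019,-0.0003,0,0,0,0],[-1,-0.0017,-0.0008,0,0,0,0],[-1,-0.0017,-0.0008,0,0,0,0],[-1,-0.0017,-0.0008,0,0,0,0],[-1,-0.0017,-0.0008,0,0,0,0],[-1,-0.0017,-0.0008,0,0,0,0]])

```text
time_s: 13.15
position: [0.5965, 0.0269, 0.1706]
ee_rot: [2.221, 2.22, 0.001]
contact_force: [6.1, 2.2, 5.3]
grip_width: 0.172
finger_force: 59.2
```

Call:
jog_arm(plan=[[-1,-0.0015,-0.001,0,0,0,0],[-1,-0.0015,-0.001,0,0,0,0],[-1,-0.0015,-0.001,0,0,0,0],[-1,-0.0015,-0.001,0,0,0,0],[-1,-0.0015,-0.001,0,0,0,0],[-1,-0.0013,-0.0014,0,0,0,0],[-1,-0.0013,-0.0014,0,0,0,0],[-1,-0.0013,-0.0014,0,0,0,0],[-1,-0.0013,-0.0014,0,0,0,0],[-1,-0.0013,-0.0014,0,0,0,0]])

```text
time_s: 14.15
position: [0.5844, 0.0126, 0.1706]
ee_rot: [2.221, 2.22, 0.001]
contact_force: [5.9, -0.6, 6.0]
grip_width: 0.169
finger_force: 59.2
```

```bash
python3 f.py
```

```text
ang -52.2 r 0.0448 tan 4.24 rad 4.11
```

Call:
jog_arm(plan=[[-1,-0.001,-0.0016,0,0,0,0],[-1,-0.001,-0.0016,0,0,0,0],[-1,-0.001,-0.0016,0,0,0,0],[-1,-0.001,-0.0016,0,0,0,0],[-1,-0.001,-0.0016,0,0,0,0],[-1,-0.0007,-0.0017,0,0,0,0],[-1,-0.0007,-0.0017,0,0,0,0],[-1,-0.0007,-0.0017,0,0,0,0],[-1,-0.0007,-0.0017,0,0,0,0],[-1,-0.0007,-0.0017,0,0,0,0]])

```text
time_s: 15.15
position: [0.5677, 0.0043, 0.1705]
ee_rot: [2.222, 2.22, 0.0]
contact_force: [4.3, -0.4, 6.1]
grip_width: 0.168
finger_force: 59.2
```

Call:
jog_arm(plan=[[-1,-0.0002,-0.0019,0,0,0,0],[-1,-0.0002,-0.0019,0,0,0,0],[-1,-0.0002,-0.0019,0,0,0,0],[-1,-0.0002,-0.0019,0,0,0,0],[-1,-0.0002,-0.0019,0,0,0,0],[-1,0.0001,-0.0019,0,0,0,0],[-1,0.0001,-0.0019,0,0,0,0],[-1,0.0001,-0.0019,0,0,0,0],[-1,0.0001,-0.0019,0,0,0,0],[-1,0.0001,-0.0019,0,0,0,0]])

```text
time_s: 16.15
position: [0.5487, 0.0037, 0.1705]
ee_rot: [2.222, 2.22, 0.0]
contact_force: [4.3, 0.3, 5.6]
grip_width: 0.165
finger_force: 59.3
```

Call:
jog_arm(plan=[[-1,0.0005,-0.0018,0,0,0,0],[-1,0.0005,-0.0018,0,0,0,0],[-1,0.0005,-0.0018,0,0,0,0],[-1,0.0005,-0.0018,0,0,0,0],[-1,0.0005,-0.0018,0,0,0,0],[-1,0.0009,-0.0016,0,0,0,0],[-1,0.0009,-0.0016,0,0,0,0],[-1,0.0009,-0.0016,0,0,0,0],[-1,0.0009,-0.0016,0,0,0,0],[-1,0.0009,-0.0016,0,0,0,0]])

```text
time_s: 17.15
position: [0.5317, 0.0107, 0.1705]
ee_rot: [2.222, 2.22, 0.0]
contact_force: [4.4, -1.3, 6.4]
grip_width: 0.166
finger_force: 59.3
```

Call:
jog_arm(plan=[[-1,0.0013,-0.0015,0,0,0,0],[-1,0.0013,-0.0015,0,0,0,0],[-1,0.0013,-0.0015,0,0,0,0],[-1,0.0013,-0.0015,0,0,0,0],[-1,0.0013,-0.0015,0,0,0,0],[-1,0.0014,-0.0011,0,0,0,0],[-1,0.0014,-0.0011,0,0,0,0],[-1,0.0014,-0.0011,0,0,0,0],[-1,0.0014,-0.0011,0,0,0,0],[-1,0.0014,-0.0011,0,0,0,0]])

```text
time_s: 18.15
position: [0.5187, 0.024, 0.1705]
ee_rot: [2.222, 2.22, -0.0]
contact_force: [3.3, -2.3, 6.2]
grip_width: 0.169
finger_force: 59.3
```

Call:
jog_arm(plan=[[-1,0.0017,-0.0008,0,0,0,0],[-1,0.0017,-0.0008,0,0,0,0],[-1,0.0017,-0.0008,0,0,0,0],[-1,0.0017,-0.0008,0,0,0,0],[-1,0.0017,-0.0008,0,0,0,0],[-1,0.0019,-0.0005,0,0,0,0],[-1,0.0019,-0.0005,0,0,0,0],[-1,0.0019,-0.0005,0,0,0,0],[-1,0.0019,-0.0005,0,0,0,0],[-1,0.0019,-0.0005,0,0,0,0]])

```text
time_s: 19.15
position: [0.5121, 0.042, 0.1705]
ee_rot: [2.222, 2.22, -0.001]
contact_force: [2.9, -4.4, 6.2]
grip_width: 0.168
finger_force: 59.3
```

Call:
jog_arm(plan=[[-1,0.0018,0,0,0,0,0],[-1,0.0018,0,0,0,0,0],[-1,0.0018,0,0,0,0,0],[-1,0.0018,0,0,0,0,0],[-1,0.0018,0,0,0,0,0],[-1,0.0019,0.0003,0,0,0,0],[-1,0.0019,0.0003,0,0,0,0],[-1,0.0019,0.0003,0,0,0,0],[-1,0.0019,0.0003,0,0,0,0],[-1,0.0019,0.0003,0,0,0,0]])

```text
time_s: 20.15
position: [0.5134, 0.0604, 0.1704]
ee_rot: [2.222, 2.22, -0.002]
contact_force: [0.0, -4.8, 7.8]
grip_width: 0.168
finger_force: 59.3
```

Call:
jog_arm(plan=[[-1,0.0017,0.0007,0,0,0,0],[-1,0.0017,0.0007,0,0,0,0],[-1,0.0017,0.0007,0,0,0,0],[-1,0.0017,0.0007,0,0,0,0],[-1,0.0017,0.0007,0,0,0,0],[-1,0.0016,0.0011,0,0,0,0],[-1,0.0016,0.0011,0,0,0,0],[-1,0.0016,0.0011,0,0,0,0],[-1,0.0016,0.0011,0,0,0,0],[-1,0.0016,0.0011,0,0,0,0]])

```text
time_s: 21.15
position: [0.5221, 0.077, 0.1703]
ee_rot: [-2.222, -2.221, 0.003]
contact_force: [-2.2, -2.2, 9.1]
grip_width: 0.171
finger_force: 59.5
```

Call:
jog_arm(plan=[[-1,0.0013,0.0013,0,0,0,0],[-1,0.0013,0.0013,0,0,0,0],[-1,0.0013,0.0013,0,0,0,0],[-1,0.0013,0.0013,0,0,0,0],[-1,0.0013,0.0013,0,0,0,0],[-1,0.001,0.0016,0,0,0,0],[-1,0.001,0.0016,0,0,0,0],[-1,0.001,0.0016,0,0,0,0],[-1,0.001,0.0016,0,0,0,0],[-1,0.001,0.0016,0,0,0,0]])

```text
time_s: 22.15
position: [0.5365, 0.0886, 0.1702]
ee_rot: [-2.222, -2.22, 0.003]
contact_force: [-3.0, -3.1, 8.7]
grip_width: 0.168
finger_force: 59.6
```

Call:
jog_arm(plan=[[-1,0.0006,0.0018,0,0,0,0],[-1,0.0006,0.0018,0,0,0,0],[-1,0.0006,0.0018,0,0,0,0],[-1,0.0006,0.0018,0,0,0,0],[-1,0.0006,0.0018,0,0,0,0],[-1,0.0003,0.0019,0,0,0,0],[-1,0.0003,0.0019,0,0,0,0],[-1,0.0003,0.0019,0,0,0,0],[-1,0.0003,0.0019,0,0,0,0],[-1,0.0003,0.0019,0,0,0,0]])

```text
time_s: 23.15
position: [0.5541, 0.0934, 0.17]
ee_rot: [-2.22, -2.219, 0.006]
contact_force: [-10.2, -0.5, 11.0]
grip_width: 0.169
finger_force: 60.0
```

The tangential force stepped from about 4 N to 10 N, so the stop is met. I'll go 5 mm further, slowly, to confirm.

Call:
jog_arm(plan=[[-1,0,0.0005,0,0,0,0],[-1,0,0.0005,0,0,0,0],[-1,0,0.0005,0,0,0,0],[-1,0,0.0005,0,0,0,0],[-1,0,0.0005,0,0,0,0],[-1,0,0.0005,0,0,0,0],[-1,0,0.0005,0,0,0,0],[-1,0,0.0005,0,0,0,0],[-1,0,0.0005,0,0,0,0],[-1,0,0.0005,0,0,0,0]])

```text
time_s: 24.15
position: [0.5589, 0.0935, 0.17]
ee_rot: [-2.22, -2.219, 0.006]
contact_force: [-12.3, 0.5, 11.8]
grip_width: 0.169
finger_force: 60.1
```

```bash
python3 f.py
```

```text
ang 87.6 r 0.0455 tan 12.27 rad -0.02
```

Call:
jog_arm(plan=[[0.3,0,0,0,0,0,0],[0.3,0,0,0,0,0,0],[0.3,0,0,0,0,0,0],[0.3,0,0,0,0,0,0],[0.3,0,0,0,0,0,0],[0.3,0,0,-0.01,0,0,0],[0.3,0,0,-0.02,0,0,0],[0.3,0,0,-0.02,0,0,0],[0.3,0,0,-0.02,0,0,0],[0.3,0,0,-0.01,0,0,0]])

```text
time_s: 25.15
position: [0.5613, 0.0933, 0.2527]
ee_rot: [2.221, 2.219, 0.003]
contact_force: [0.7, -0.3, 0.4]
grip_width: 0.647
finger_force: 0.0
```

```bash
python3 - <<'E'
from h import *
im=manip.read_camera("side"); cv2.imwrite("pics/s2.png",im[130:330,230:430,::-1].repeat(3,0).repeat(3,1))
a=np.radians(-12.6); R=np.array([[np.cos(a),-np.sin(a)],[np.sin(a),np.cos(a)]])
ax=np.array([.557,.048]); hd=ax-R@[-.03,0]; pv=hd+R@[0,-.135]; print("pivot",pv)
for c in (0,.2,.4,.6,.8,1.0,1.2,1.4,1.5):
  print(c,(pv+R@(.065*np.array([-np.sin(c),-np.cos(c)]))).round(4))
print(plane("top",(404,263.9),.165)); print(manip.sense()["position"],manip.sense()["contact_force"])
E
```

```text
pivot [ 0.55682817 -0.09029306]
0 [ 0.5426 -0.1537]
0.2 [ 0.5303 -0.1496]
0.4 [ 0.5191 -0.1432]
0.6 [ 0.5093 -0.1346]
0.8 [ 0.5014 -0.1243]
1.0 [ 0.4958 -0.1126]
1.2 [ 0.4926 -0.1001]
1.4 [ 0.4919 -0.0871]
1.5 [ 0.4925 -0.0806]
[ 0.54087287 -0.15184613  0.165     ]
[0.56147898 0.09336173 0.2534728 ] [-0.32147786  0.00868246  2.25951573]
```

View pics/s2.png

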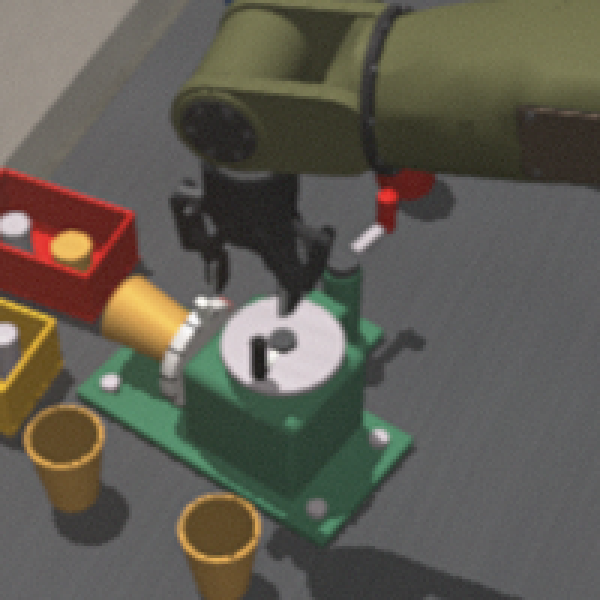

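The side view shows the gripper clear above the head, the handle left where it was released (258,357 in the crop), and the clamp knob at (387,208), still free. Next is the knob.

Call:
jog_arm(plan=[[0.3,-0.027,-0.002,0.003,0,0,0],[0.3,-0.027,-0.002,0.003,0,0,0],[0.3,-0.027,-0.002,0.003,0,0,0],[0.3,-0.027,-0.002,0.003,0,0,0],[0.3,-0.027,-0.002,0.003,0,0,0],[0.3,-0.027,-0.002,0.003,0,0,0],[0.3,-0.027,-0.002,0.003,0,0,0],[0.3,-0.027,-0.002,0.003,0,0,0],[0.3,-0.027,-0.002,0.003,0,0,0],[0.3,-0.003,-0.001,0,0,0,0]])

```text
time_s: 26.2
position: [0.541, -0.155, 0.2221]
ee_rot: [-2.224, -2.217, 0.002]
contact_force: [-0.6, 0.1, -1.3]
grip_width: 0.653
finger_force: 0.0
```

```bash
python3 - <<'E'
from h import *
s=manip.sense(); im=manip.read_camera("wrist"); cv2.imwrite("pics/w2.png",im[...,::-1])
c=manip.calibration("wrist"); T=np.array(c["T_tool_cam"]);K=np.array(c["intrinsics"])
W=np.eye(4);W[:3,:3]=cv2.Rodrigues(s["ee_rot"])[0];W[:3,3]=s["position"]
def pj(P):
    q=np.linalg.inv(W@T)@np.r_[P,1]; p=K@q[:3]; return p[:2]/p[2]
print(s["position"],"knob top",pj([.542,-.153,.165]),"tcp",pj(s["position"]))
E
```

```text
[ 0.54099229 -0.15496225  0.22211315] knob top [318.85621034 260.49741765] tcp [315.75132398 305.86172871]
```

View pics/w2.png

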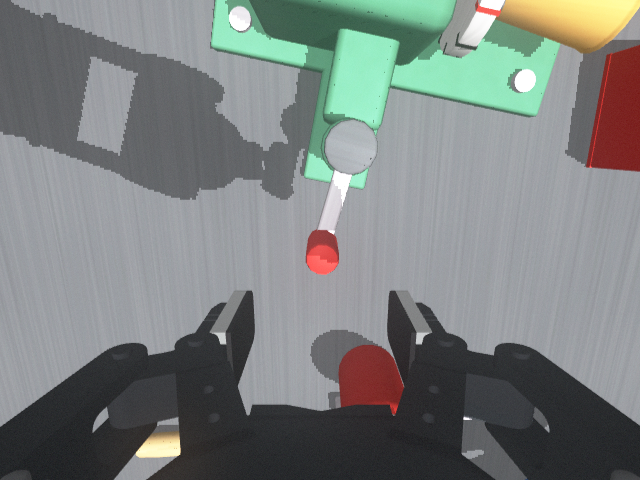

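The wrist view shows the red knob's top at (323,258), within about 1 mm of where I expected it between the pads, with the lever still free.

Call:
jog_arm(plan=[[0.3,0.001,0.001,0.01,0,0,0],[0.3,0.001,0,0.01,0,0,0],[0.3,0,0,0.01,0,0,0],[0.3,0,0,0.01,0,0,0],[0.3,0,0,0.01,0,0,0],[0.3,0,0,0.01,0,0,0],[0.3,0,0,0.01,0,0,0],[0.3,0,0,0.01,0,0,0],[0.3,0,0,0.005,0,0,0],[0.3,0,0,0,0,0,0]])

```text
time_s: 27.25
position: [0.5424, -0.1506, 0.1375]
ee_rot: [-2.222, -2.22, 0.001]
contact_force: [-0.1, -0.2, 0.2]
grip_width: 0.65
finger_force: 0.0
```

Call:
jog_arm(plan=[[-1,0,0,0,0,0,0],[-1,0,0,0,0,0,0],[-1,0,0,0,0,0,0],[-1,0,0,0,0,0,0],[-1,0,0,0,0,0,0],[-1,0,0,0,0,0,0],[-1,0,0,0,0,0,0],[-1,0,0,0,0,0,0],[-1,0,0,0,0,0,0],[-1,0,0,0,0,0,0]])

```text
time_s: 28.25
position: [0.5429, -0.1509, 0.1389]
ee_rot: [2.222, 2.22, 0.0]
contact_force: [-2.3, -0.6, 6.1]
grip_width: 0.208
finger_force: 58.5
```

```bash
python3 - <<'E'
import numpy as np
a=np.radians(-12.6);R=np.array([[np.cos(a),-np.sin(a)],[np.sin(a),np.cos(a)]])
c=np.linspace(0,1.4,21); P=np.array([R@(65*np.array([-np.sin(t),-np.cos(t)])) for t in c]); d=np.diff(P.round(1),axis=0)[:,::-1]; print(d.round(1).tolist())
E
```

```text
[[1.1, -4.4], [1.5, -4.3], [1.7, -4.2], [2.1, -4.1], [2.3, -3.9], [2.6, -3.7], [2.8, -3.6], [3.1, -3.3], [3.3, -3.1], [3.5, -2.9], [3.7, -2.6], [3.9, -2.4], [4.1, -2.1], [4.1, -1.8], [4.3, -1.5], [4.4, -1.2], [4.5, -0.9], [4.5, -0.5], [4.5, -0.3], [4.6, 0.1]]
```

Call:
jog_arm(plan=[[-1,0.0011,-0.0044,0,0,0,0],[-1,0.0015,-0.0043,0,0,0,0],[-1,0.0017,-0.0042,0,0,0,0],[-1,0.0021,-0.0041,0,0,0,0],[-1,0.0023,-0.0039,0,0,0,0],[-1,0.0026,-0.0037,0,0,0,0],[-1,0.0028,-0.0036,0,0,0,0],[-1,0.0031,-0.0033,0,0,0,0],[-1,0.0033,-0.0031,0,0,0,0],[-1,0.0035,-0.0029,0,0,0,0]])

```text
time_s: 29.25
position: [0.5059, -0.1274, 0.1391]
ee_rot: [2.221, 2.217, 0.001]
contact_force: [10.2, -7.8, 2.0]
grip_width: 0.21
finger_force: 59.8
```

Call:
jog_arm(plan=[[-1,0.0037,-0.0026,0,0,0,0],[-1,0.0039,-0.0024,0,0,0,0],[-1,0.0041,-0.0021,0,0,0,0],[-1,0.0041,-0.0018,0,0,0,0],[-1,0.0043,-0.0015,0,0,0,0],[-1,0.0044,-0.0012,0,0,0,0],[-1,0.0045,-0.0009,0,0,0,0],[-1,0.0045,-0.0005,0,0,0,0],[-1,0.0045,-0.0003,0,0,0,0],[-1,0.0025,0.0001,0,0,0,0]])

```text
time_s: 30.25
position: [0.4947, -0.0889, 0.1397]
ee_rot: [2.216, 2.213, 0.003]
contact_force: [18.2, -42.4, -3.8]
grip_width: 0.209
finger_force: 58.8
```

The force rose against the end stop. I'll relax the push, release and lift.

Call:
jog_arm(plan=[[-1,-0.002,0,0,0,0,0],[0.3,0,0,0,0,0,0],[0.3,0,0,0,0,0,0],[0.3,0,0,0,0,0,0],[0.3,0,0,0,0,0,0],[0.3,0,0,-0.01,0,0,0],[0.3,0,0,-0.02,0,0,0],[0.3,0,0,-0.03,0,0,0],[0.3,0,0,-0.03,0,0,0],[0.3,0,0,-0.01,0,0,0]])

```text
time_s: 31.25
position: [0.4927, -0.0883, 0.2419]
ee_rot: [2.219, 2.218, 0.004]
contact_force: [0.7, -1.0, -0.0]
grip_width: 0.649
finger_force: 0.0
```

Call:
jog_arm(plan=[[0.3,-0.03,-0.005,0,0,0,0],[0.3,-0.03,-0.005,0,0,0,0],[0.3,-0.03,-0.005,0,0,0,0],[0.3,-0.03,-0.005,0,0,0,0],[0.3,-0.03,-0.005,0,0,0,0],[0.3,-0.03,-0.005,0,0,0,0],[0.3,-0.03,-0.005,0,0,0,0],[0.3,-0.02,-0.005,0,0,0,0],[0.3,0,0,0,0,0,0],[0.3,0,0,0,0,0,0]])

```text
time_s: 32.25
position: [0.4517, -0.3179, 0.2379]
ee_rot: [-2.222, -2.219, -0.0]
contact_force: [-0.4, 0.9, 0.6]
grip_width: 0.648
finger_force: 0.0
```

```bash
python3 - <<'E'
from h import *
t=manip.read_camera("top")[...,::-1].copy(); cv2.imwrite("pics/t3.png",t[170:320,230:430].repeat(4,0).repeat(4,1)); cv2.imwrite("pics/top0.png",t)
hsv=cv2.cvtColor(t,cv2.COLOR_BGR2HSV); m=((hsv[...,0]<8)&(hsv[...,1]>180)&(hsv[...,2]>120)).astype(np.uint8)
n,l,s,c=cv2.connectedComponentsWithStats(m)
for i in range(1,n):
  if 20<s[i,4]<150: p=plane("top",c[i],.163); d=p[:2]-[.5568,-.0903]; print(c[i],p.round(4),np.hypot(*d).round(4),"clamp",((-90-12.6-np.degrees(np.arctan2(d[1],d[0])))%360*np.pi/180).round(3))
E
```

```text
[373.20634921 285.88888889] [ 0.4942 -0.0884  0.163 ] 0.0626 clamp 1.38
```

View pics/t3.png

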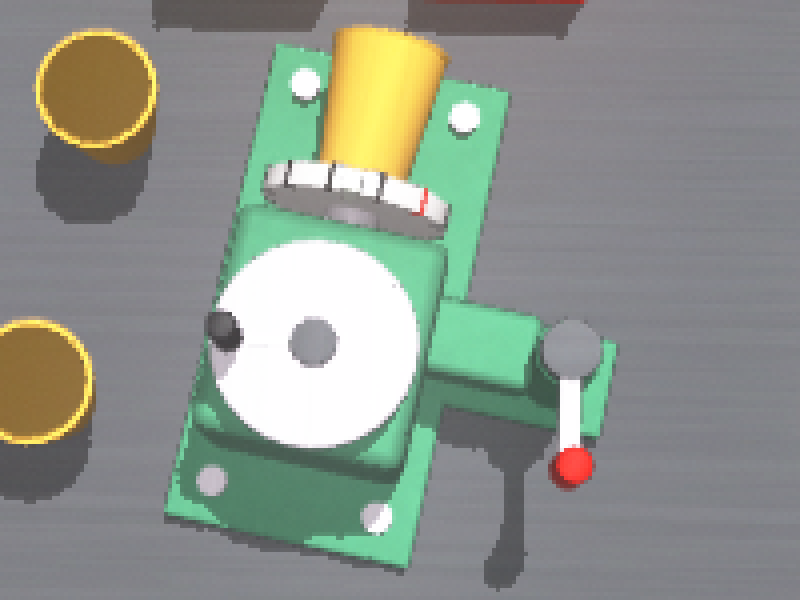

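The picture shows the lever home (knob at (573,467) in the crop, about 1.38 rad) and the crank handle still at the stop position (225,330). The tumblers are where they were.

```bash
python3 -c "
from workcell import manip
print(manip.hand_in())"
```

```text
the job is handed in; nothing more can be done
None
```

I wound the crank about 3 turns clockwise until the spindle came up snug against its stop (about 12 N at the handle, 8 N over the drag). I then released it, swung the clamp lever home (about 1.38 rad, with a brief 42 N sideways push through the pinched knob at its end stop) and handed the job in at about 32 s; no verdict was returned.

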